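Line up the blue inks in the tester stand, pale to dark

TASK

Set up the ink tester stand for the customers: put the four loose blue ink bottles into its empty seats, so that the row of five runs in order of shade from the palest ink at the end with the pale chip to the darkest ink at the end with the blue-black chip. The mid blue bottle is already right: leave it in the middle seat, and leave the green bottle standing where it is, as it is not part of this row. Stand every bottle upright and right down in its seat, and knock none over.

Things in the scene. Friction and masses are not known exactly. Their poses are not given: they have to be found in the camera images.
- ink_1: Loose round glass ink bottle, 44 mm diameter to 50 mm height, then a black screw cap 32 mm diameter; 76 mm tall in all, about 0.13 kg. Glass body and the round dab on top of the cap show its ink: palest blue (ice blue). Origin at the centre of its underside, z up along the bottle. To be moved into the stand.
- ink_2: Loose round glass ink bottle, 44 mm diameter to 50 mm height, then a black screw cap 32 mm diameter; 76 mm tall in all, about 0.13 kg. Glass body and the round dab on top of the cap show its ink: light sky blue. Origin at the centre of its underside, z up along the bottle. To be moved into the stand.
- ink_4: Loose round glass ink bottle, 44 mm diameter to 50 mm height, then a black screw cap 32 mm diameter; 76 mm tall in all, about 0.13 kg. Glass body and the round dab on top of the cap show its ink: dark royal blue. Origin at the centre of its underside, z up along the bottle. To be moved into the stand.
- ink_5: Loose round glass ink bottle, 44 mm diameter to 50 mm height, then a black screw cap 32 mm diameter; 76 mm tall in all, about 0.13 kg. Glass body and the round dab on top of the cap show its ink: darkest, blue-black. Origin at the centre of its underside, z up along the bottle. To be moved into the stand.
- ink_3: Loose round glass ink bottle, 44 mm diameter to 50 mm height, then a black screw cap 32 mm diameter; 76 mm tall in all, about 0.13 kg. Glass body and the round dab on top of the cap show its ink: mid blue. Origin at the centre of its underside, z up along the bottle. It already stands in the middle seat of the stand and stays there.
- ink_green: Loose round glass ink bottle, 44 mm diameter to 50 mm height, then a black screw cap 32 mm diameter; 76 mm tall in all, about 0.13 kg. Glass body and the round dab on top of the cap show its ink: green. Origin at the centre of its underside, z up along the bottle. It does not belong to this row and stays where it is.
- tester_stand: Birch board fixed to the counter (x 84 mm, y 376 mm, 22 mm high) with a row of five round seats along its y axis, at x = 0 and y = -128, -64, 0, +64, +128 mm. Each seat is a 52 mm hole with a slightly bevelled mouth and a flat floor 10 mm above the counter, 12 mm below the board's top. Origin at the centre of the underside, z up. Neighbouring bottles in it stand 20 mm apart, so put the fingers across the row (along the board's x), where it is open on both sides.
- chip_pale: Pale blue shade chip with a cream edge (66 x 23 x 2 mm), lying fixed on top of the stand near one of its ends, 172 mm from the middle: the pale end of the row. Which end varies. Origin at the centre of its underside.
- chip_dark: Blue-black shade chip with a cream edge (66 x 23 x 2 mm), lying fixed on top of the stand near its other end, 172 mm from the middle: the dark end of the row. Origin at the centre of its underside.
Things that resemble listed ones, but are neither listed nor needed, are in the scene too. Leave any pink look-alike of the ink_5 alone.

How it is judged:
At the end, for the whole second after the job is handed in: From the pale chip, the seats hold inks 1, 2, 3, 4, 5 (palest to darkest), each upright (0.1 rad), down in its own seat (underside within 4 mm of its floor, 8 mm across and 12 mm along the row), released and at rest; the green bottle stands within 25 mm of where it was (horizontal distance between ink_1 and chip_pale between 0.032 and 0.056 m and x of ink_1 in the frame of tester_stand between -0.008 and 0.008 m and z of ink_1 in the frame of tester_stand between 0.006 and 0.014 m and angle between each of ink_1, ink_2, ink_3, ink_4, ink_5, ink_green's own z axis and vertical below 0.1 rad and linear speed of each of ink_1, ink_2, ink_3, ink_4, ink_5 below 0.02 m/s and horizontal distance between ink_2 and chip_pale between 0.096 and 0.12 m and x of ink_2 in the frame of tester_stand between -0.008 and 0.008 m and z of ink_2 in the frame of tester_stand between 0.006 and 0.014 m and horizontal distance between ink_3 and chip_pale between 0.16 and 0.184 m and x of ink_3 in the frame of tester_stand between -0.008 and 0.008 m and z of ink_3 in the frame of tester_stand between 0.006 and 0.014 m and horizontal distance between ink_4 and chip_pale between 0.224 and 0.248 m and x of ink_4 in the frame of tester_stand between -0.008 and 0.008 m and z of ink_4 in the frame of tester_stand between 0.006 and 0.014 m and horizontal distance between ink_5 and chip_pale between 0.288 and 0.312 m and x of ink_5 in the frame of tester_stand between -0.008 and 0.008 m and z of ink_5 in the frame of tester_stand between 0.006 and 0.014 m and distance of ink_green from where it was at the start of the episode below 0.025 m); the robot touches nothing.
It fails at once if an ink bottle is knocked over (angle between any of ink_1, ink_2, ink_3, ink_4, ink_5, ink_green's own z axis and vertical above 0.8 rad).
It fails at once if the mid blue bottle is taken out of its seat (z of ink_3 in the frame of tester_stand above 0.022 m).
It fails at once if the green bottle is moved (distance of ink_green from where it was at the start of the episode above 0.03 m).
It also fails if it takes over 99 s, if anything falls off the work surface, if the arm or the gripper's body presses on something with over 40 N, if the wrist force passes 120 N, or if a joint passes its speed limit or range.

ROBOT

A 6-joint arm with a two-finger parallel gripper is mounted at the origin on a cart in front of the work surface, level with it; the furniture and walls round the work are solid. World frame = base frame: x ahead of the robot, y to its left, z up, the work surface at z = 0. Lengths are in m, angles in rad, forces in N, time in s.
With the tool pointing down it reaches from about 0.375 to 0.925 m from the base axis. Payload 5.7 kg.
Tool frame: the origin (TCP) lies midway between the tips of the shut fingers; the grasp point (between the pads) lies 19 mm behind it; z points along the fingers, x is the direction in which the jaws open and shut, and the axes are right-handed (so a half turn about z gives the same grasp; the last joint's range is limited). The gripper opens to 88 mm and grips with 3 to 60 N. Pads are 20 mm wide; open, the fingers measure 115 mm over their backs; the gripper's body (75 mm by 178 mm) begins 61 mm behind the grasp point.
Start: joints at [0.986, 0.359, 1.51, -0, 1.272, -0.115], TCP at [0.272, 0.535, 0.223] pointing down, gripper open.
Joint ranges: [-2.97, 2.97], [-1.01, 2.36], [0.21, 2.38], [-0.96, 4.11], [0.2, 2.71], [-2.98, 2.98]. Speed limits (rad/s): [2.39, 2.39, 3.14, 3.14, 3.14, 3.14].

INTERFACE

Orientations are given as a unit quaternion [x, y, z, w].
In Python, from bench import move_ptp, servo_line, goto_joints, move_gripper, sleep, inverse_kinematics, capture, PlanningError, close_job, spot_in, silhouettes, current_clock, current_joint_pos, current_qvel, current_joint_torque, current_position, current_orientation, current_force, current_torque, current_finger_gap gives the robot as it stands. Calls block until the motion is done:
- move_ptp(position, orientation): joint-space move of the TCP to a pose.
- servo_line(position, orientation=None, rate=0.15, contact_N=None): straight line of the TCP; orientation=None keeps the orientation; rate is the mean speed in m/s. With contact_N (N) it stops when the force on the tool has changed by that much, and returns True; else False.
- goto_joints(angles): joint-space move.
- move_gripper(opening): finger opening in m; the grip force is fixed at half the most; returns when the fingers have stopped.
- sleep(seconds).
- inverse_kinematics(position, orientation): joint angles nearest the present ones, or None.
- capture(name): name is "scene" or "top" or "wrist"; returns a dict with "image" (480x640x3 uint8, blue, green, red), "range_z" (480x640 float32, m along the optical axis (not along the pixel's ray), 0 where there is no reading), "intrinsics" (3x3 intrinsics, pixels), "R" (3x3) and "t" (3): a world point X has camera coordinates R X + t. Camera axes: x right, y down, z forward; pixel columns grow to the right and rows downward; lengths in m; the calibration is good to about 2 mm. A picture is of the moment at which its call begins.
A pose or a line that the arm cannot do raises PlanningError and nothing moves.
- close_job(): hands the job in, once; it reports no verdict.
Trained networks look in the newest picture that a camera, given by its name, has taken for a name from the list of things; names that differ only in an ending like _2 or _b are one class to them, and where a whole thing is asked for, a point or a joint stands for the part that bears it (a point fixed in the world has none). Each returns a list of dicts, best first, with "conf" (0 to 1); they miss things now and then, are a little off and sometimes report something else, mostly with a low value. They report only what shows in the picture. A call takes as long as a camera call. They do not tell look-alikes from the thing itself.
- spot_in(camera, query): "xy" ([column, row] in pixels, amid what is visible of it).
- silhouettes(camera, query): "region" (480x640 bool, what is visible of it) and "xy" ([column, row] in pixels, amid what is visible of it).
Readings, each from a call of its own:
- current_clock(): time.
- current_joint_pos(): joint angles.
- current_qvel(): joint speeds.
- current_joint_torque(): joint torques, N m.
- current_position(): TCP position.
- current_orientation(): TCP orientation.
- current_force(): force on the tool from outside, world axes, zero at the start.
- current_torque(): the same for the moment, N m.
- current_finger_gap(): finger opening in m.
Only numpy, scipy, OpenCV 4.12 (cv2) and the standard library are available. Lean on these libraries where they do the work, as an engineer would, in place of code of your own. Each camera call takes 0.05 s, during which the arm holds its last target.

## Working session

There is one attempt and no reset: what is moved stays moved. The work goes in short steps, each a Python script; the robot and the scene stay as the last script left them, time stands still between calls to the robot, and variables do not carry over. Pictures are saved under pics/ and viewed, and the job is handed in when it is done.

```bash
ls; mkdir -p pics; python3 - <<'E'
from bench import *
import cv2, numpy as np
for n in ("top","scene"):
    c=capture(n); cv2.imwrite(f"pics/{n}0.png",c["image"])
    print(n,c["intrinsics"].tolist(),c["R"].tolist(),c["t"].tolist())
    for q in ("ink_1","ink_green","tester_stand","chip_pale","chip_dark"):
        print(q,[(np.round(d["xy"]).tolist(),round(d["conf"],2)) for d in spot_in(n,q)])
print(current_clock(),current_position(),current_orientation(),current_finger_gap())
E
```

```text
pics
top [[526.124607546386, 0.0, 320.4828007640443], [0.0, 526.124607546386, 243.250611202127], [0.0, 0.0, 1.0]] [[0.010545218608193572, -0.9998218298395807, -0.015655891566366875], [-0.9955101232352136, -0.009024319510698495, -0.09422396825425336], [0.09406589658699441, 0.016579210885963626, -0.9954279164588885]] [0.20173128415780983, 0.5296178222645801, 1.073507534721485]
ink_1 [([279.0, 202.0], 0.91), ([443.0, 229.0], 0.87), ([437.0, 188.0], 0.83), ([381.0, 207.0], 0.82), ([214.0, 236.0], 0.75), ([366.0, 282.0], 0.65)]
ink_green [([337.0, 195.0], 0.76), ([213.0, 236.0], 0.38)]
tester_stand [([370.0, 290.0], 0.87)]
chip_pale [([449.0, 283.0], 0.86), ([278.0, 202.0], 0.64)]
chip_dark [([285.0, 281.0], 0.8)]
scene [[620.0964109202849, 0.0, 307.0733967459563], [0.0, 620.0964109202849, 243.09155609876004], [0.0, 0.0, 1.0]] [[0.8116969952439286, -0.5839468845039348, -0.012410640198086926], [-0.37530506710544537, -0.5051643049875774, -0.7771455021882293], [0.44754228237894483, 0.6354644451458843, -0.6291985731376688]] [-0.32717431300101657, 0.33857467986432604, 0.7657266905065959]
ink_1 [([307.0, 209.0], 0.88), ([373.0, 271.0], 0.78), ([432.0, 301.0], 0.67), ([237.0, 187.0], 0.66), ([400.0, 320.0], 0.62), ([288.0, 288.0], 0.59), ([350.0, 234.0], 0.15)]
ink_green [([351.0, 232.0], 0.58)]
tester_stand [([305.0, 319.0], 0.55)]
chip_pale [([356.0, 365.0], 0.7)]
chip_dark [([235.0, 246.0], 0.56)]
0.6 [0.27160612 0.534973   0.22264161] [ 8.52262949e-01  5.23113624e-01 -3.83180728e-05  7.40122316e-06] 0.08780557349533637
```

View pics/top0.png

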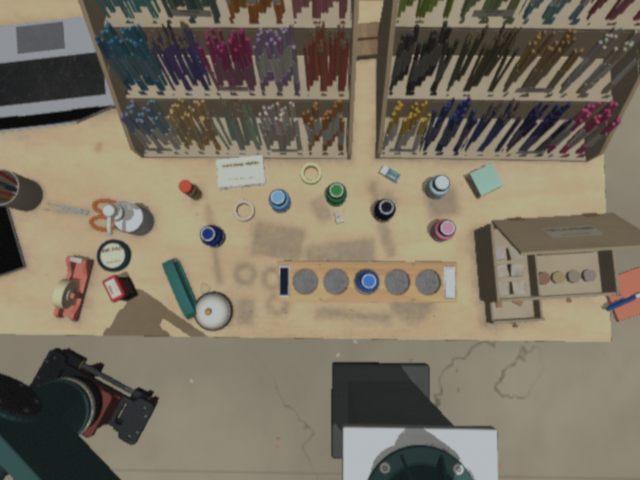

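View pics/scene0.png

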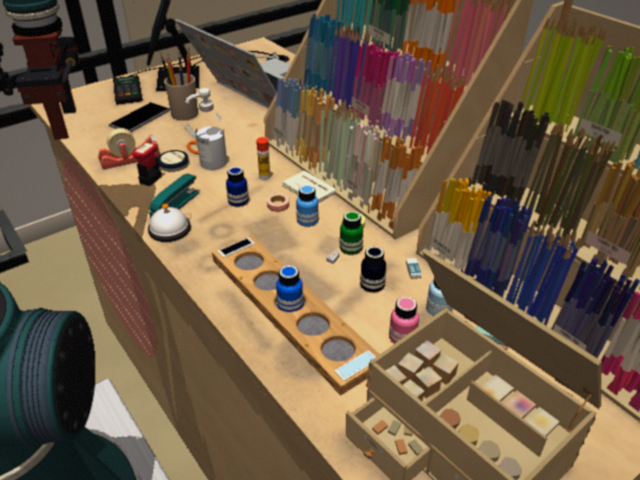

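The top view shows royal blue at (211,236), sky at (280,200), green (336,193), blue-black (384,208), ice blue (438,186) and pink (443,230). The stand has mid blue at (368,281), with the dark chip on its left (285,281) and the pale chip on its right (449,283). Next I'll measure these in world coordinates.

```bash
cat > h.py <<'E'
from bench import *
import cv2, numpy as np
from scipy.spatial.transform import Rotation as Rot
def cloud(c):
    K=c["intrinsics"];d=c["range_z"]
    v,u=np.mgrid[:480,:640]
    P=np.stack([(u-K[0,2])/K[0,0]*d,(v-K[1,2])/K[1,1]*d,d],-1)
    W=(P-c["t"])@c["R"]
    W[d<=0]=np.nan
    return W
def proj(c,X):
    p=c["R"]@np.asarray(X)+c["t"]; p=c["intrinsics"]@p; return p[:2]/p[2]
def on_plane(c,px,z):
    r=c["R"].T@np.linalg.solve(c["intrinsics"],[px[0],px[1],1.]); o=-c["R"].T@c["t"]
    return o+r*(z-o[2])/r[2]
E
python3 - <<'E'
from h import *
for cam in ("top","scene"):
    c=capture(cam); W=cloud(c); im=c["image"]
    for q in ("ink_1","ink_green"):
        for d in silhouettes(cam,q):
            m=d["region"]; P=W[m]; P=P[np.isfinite(P[:,2])]
            T=P[(P[:,2]>0.068)&(P[:,2]<0.1)]
            zt=np.percentile(P[:,2],95)
            T=P[P[:,2]>zt-0.006]
            ctr=(T[:,:2].max(0)+T[:,:2].min(0))/2
            u,v=map(int,d["xy"])
            bgr=np.median(im[m],0)
            # dab colour
            if ctr is not None:
                pp=proj(c,[*ctr,zt]).astype(int); bgr=im[pp[1]-1:pp[1]+2,pp[0]-1:pp[0]+2].reshape(-1,3).mean(0)
            print(cam,q,round(d["conf"],2),np.round(d["xy"]),"ztop",round(zt,4),"ctr",np.round(ctr,4),"mean",np.round(T[:,:2].mean(0),4),"ext",np.round(np.ptp(T[:,:2],axis=0),3),bgr.round())
    for q in ("tester_stand","chip_pale","chip_dark"):
        for d in silhouettes(cam,q):
            P=W[d["region"]]; P=P[np.isfinite(P[:,2])]; z=np.median(P[:,2]); T=P[abs(P[:,2]-z)<0.004]
            r=cv2.minAreaRect((T[:,:2]*1000).astype(np.float32))
            print(cam,q,round(d["conf"],2),np.round(d["xy"]),"z",round(z,4),r,T[:,:2].mean(0).round(4))
E
```

```text
top ink_1 0.81 [436. 186.] ztop 0.0785 ctr [ 0.6481 -0.0361] mean [ 0.6479 -0.0356] ext [0.031 0.03 ] [187. 184. 174.]
top ink_1 0.78 [383. 209.] ztop 0.0781 ctr [0.5964 0.0763] mean [0.5968 0.0758] ext [0.03 0.03] [42. 28. 26.]
top ink_1 0.68 [443. 229.] ztop 0.0783 ctr [ 0.557  -0.0454] mean [ 0.5562 -0.0458] ext [0.031 0.03 ] [149. 130. 175.]
top ink_1 0.67 [212. 237.] ztop 0.0779 ctr [0.5407 0.4335] mean [0.5397 0.4326] ext [0.03  0.031] [109.  50.  32.]
top ink_1 0.65 [367. 281.] ztop 0.0886 ctr [0.4486 0.111 ] mean [0.4483 0.1108] ext [0.031 0.03 ] [182. 112.  64.]
top ink_1 0.57 [276. 201.] ztop 0.078 ctr [0.6152 0.2938] mean [0.6157 0.2939] ext [0.031 0.031] [184. 154. 106.]
top ink_green 0.94 [336. 196.] ztop 0.078 ctr [0.629  0.1749] mean [0.6299 0.1759] ext [0.029 0.03 ] [ 63. 116.  56.]
top tester_stand 0.75 [364. 290.] z 0.0204 ((448.4512939453125, 110.0607681274414), (85.02180480957031, 374.99493408203125), 0.007323745638132095) [0.4482 0.1093]
top chip_pale 0.72 [450. 284.] z 0.024 ((450.7133483886719, -60.89247512817383), (64.2028579711914, 23.357364654541016), 0.5928
[... 1277 characters left out ...]
] mean [0.6288 0.1742] ext [0.032 0.032] [ 19. 113.   1.]
scene tester_stand 0.74 [432. 302.] z 0.036 ((632.161865234375, -37.28056335449219), (12.532737731933594, 37.42814636230469), 9.169450759887695) [ 0.6327 -0.0412]
scene tester_stand 0.65 [305. 321.] z 0.021 ((450.5198974609375, 113.18014526367188), (88.63390350341797, 378.4970703125), 0.3137260973453522) [0.4438 0.0882]
scene chip_pale 0.61 [355. 367.] z 0.025 ((451.2949523925781, -57.578147888183594), (65.48014831542969, 25.59119987487793), 0.8366559147834778) [ 0.4488 -0.0578]
scene chip_dark 0.54 [236. 247.] z 0.025 ((449.4303283691406, 284.7245788574219), (68.08692932128906, 24.367658615112305), 1.4398057460784912) [0.4473 0.2839]
```

```bash
python3 - <<'E'
from h import *
W1=cloud(capture("top")).reshape(-1,3);W2=cloud(capture("scene")).reshape(-1,3)
W=np.vstack([W1,W2]);W=W[np.isfinite(W).all(1)]
xs=np.arange(0.40,0.86,0.02);ys=np.arange(0.56,-0.24,-0.03)
print("      "+" ".join(f"{y*100:4.0f}" for y in ys))
for x in xs[::-1]:
    r=[]
    for y in ys:
        m=(W[:,0]>=x)&(W[:,0]<x+.02)&(W[:,1]<=y)&(W[:,1]>y-.03)&(W[:,2]<0.6)
        r.append(f"{W[m,2].max()*1000:4.0f}" if m.sum()>1 else "   .")
    print(f"{x:.2f}  "+" ".join(r))
E
```

```text
56   53   50   47   44   41   38   35   32   29   26   23   20   17   14   11    8    5    2   -1   -4   -7  -10  -13  -16  -19  -22
0.84   281  281  283  287  283  273  271  271  283  283  284  287  288  286    5  271  281  281  285  285  285  286  286  272  270  272  269
0.82   280  280  285  285  284  271  269  273  278  277  282  283  281  282    5  242  273  282  280  280  285  285  282  268  267  271  271
0.80   163  161  147  159  157  172  171  219  169  159  169  174  151  217    5  212  202  151  149  146  137  152  180  172  221  174  181
0.78   157  159  167  168  166  171  170  171  161  160  154  164  169  187    5  185  157  156  157  169  171  171  170  173  172  158  154
0.76   162  161  170  168  172  174  174  175  160  159  167  169  170  168    6  157  162  159  168  172  172  173  174  175  171  159  158
0.74   160  159  168  170  169  174  174  176  157  161  169  169  174  168    5  157  162  160  169  172  170  175  171  175  168  162  161
0.72   147  106  112  131  139  101  139  135  119  111  104  123  118  149    6  100  104   90  115  121  131  142   99 
[... 1575 characters left out ...]
    43   48    5    4    5    5    5    5   25   26   26   29   28   27   29   27   26   27   29   29   27   26  268  270  270  269  268
0.46    46   50   35    6    6    5    5    4   27   29   27   27   26   28   89   88   29   26   27   26   29   28  125  101  100  113   89
0.44     5   51   51    5    5    5    5    4   27   30   16   26   19   28   91   92   25   25   27   22   31   27  126  122  100  113   87
0.42     3   50   52   10   16    5    5    5   28   29   27   26   26   27   89   90   26   27   27   27   30   27  128  124  124  125  127
0.40     4   48   50   40   42   32    4    5   28   28   26   26   27   26   26   27   27   27   27   28   28   26  125  126  126  127  125
```

```bash
cat >> h.py <<'E'
def Q(deg):
    a=np.radians(deg)/2; return np.array([np.cos(a),np.sin(a),0,0])
STX,STY=0.4487,0.1105
SEAT={1:STY-0.128,2:STY-0.064,4:STY+0.064,5:STY+0.128}
GZ=0.021; HI=0.20
def pick(x,y,deg,op=0.066):
    move_gripper(op)
    move_ptp([x,y,HI],Q(deg))
    servo_line([x,y,0.11],rate=0.2)
    t=servo_line([x,y,GZ],rate=0.1,contact_N=8)
    p=current_position(); print("down",t,p.round(4))
    if t and p[2]>GZ+0.004: servo_line([x,y,HI]); raise SystemExit("contact on descent")
    move_gripper(0.03); print("gap",round(current_finger_gap(),4))
    servo_line([x,y,HI],rate=0.2); print("gap up",round(current_finger_gap(),4),current_clock())
def place(k):
    x,y=STX,SEAT[k]
    move_ptp([x,y,HI],Q(0))
    servo_line([x,y,0.06],rate=0.15)
    t=servo_line([x,y,GZ+0.0085],rate=0.04,contact_N=6)
    p=current_position(); print("place",k,t,p.round(4),current_force().round(1),"gap",round(current_finger_gap(),4))
    return p
def release(k):
    move_gripper(0.066)
    servo_line([STX,SEAT[k],0.14],rate=0.15)
    print("released",current_clock())
E
python3 - <<'E'
from h import *
for p,d in (((.5405,.4335),90),((.5967,.076),0),((.6153,.2938),60),((.648,-.036),90),((STX,SEAT[1]),0),((STX,SEAT[5]),0)):
    for z in (GZ,HI):
        q=inverse_kinematics([*p,z],Q(d)); print(p,d,z,None if q is None else np.round(q,2))
pick(.5405,.4335,90)
for n in ("scene","wrist"):
    cv2.imwrite(f"pics/{n}1.png",capture(n)["image"])
E
```

```text
(0.5405, 0.4335) 90 0.021 [ 0.58  0.69  1.46 -0.    0.98 -0.99]
(0.5405, 0.4335) 90 0.2 [ 0.58  0.51  1.32 -0.    1.31 -0.99]
(0.5967, 0.076) 0 0.021 [ 0.01  0.6   1.69 -0.    0.85  0.01]
(0.5967, 0.076) 0 0.2 [ 0.01  0.38  1.53 -0.    1.23  0.01]
(0.6153, 0.2938) 60 0.021 [ 0.34  0.68  1.49 -0.    0.97 -0.7 ]
(0.6153, 0.2938) 60 0.2 [ 0.34  0.49  1.34 -0.    1.3  -0.7 ]
(0.648, -0.036) 90 0.021 [-0.16  0.65  1.57 -0.    0.92 -1.73]
(0.648, -0.036) 90 0.2 [-0.16  0.45  1.42 -0.    1.27 -1.73]
(0.4487, -0.0175) 0 0.021 [-0.19  0.46  2.03 -0.    0.65 -0.19]
(0.4487, -0.0175) 0 0.2 [-0.19  0.17  1.85 -0.    1.13 -0.19]
(0.4487, 0.2385) 0 0.021 [ 0.35  0.51  1.9  -0.    0.73  0.35]
(0.4487, 0.2385) 0 0.2 [ 0.35  0.25  1.73 -0.    1.16  0.35]
down False [0.5411 0.4339 0.0217]
gap 0.0432
gap up 0.0429 6.125
```

View pics/scene1.png

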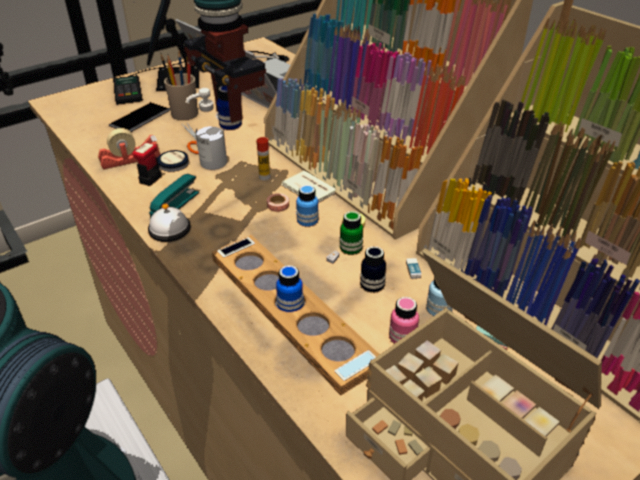

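View pics/wrist1.png

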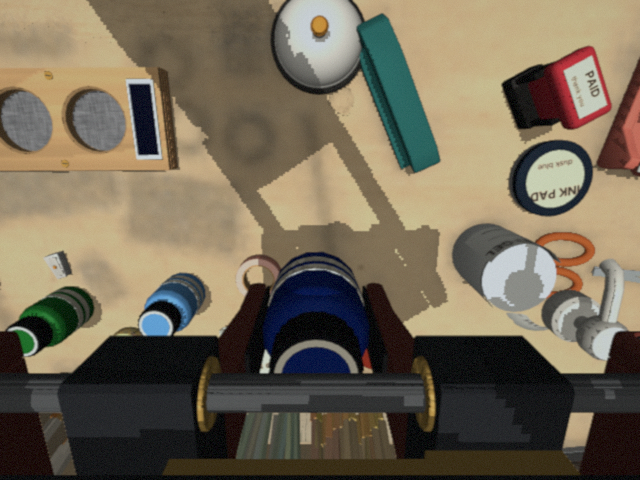

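The royal blue bottle is held upright between the pads: (228,100) in the scene view, (315,310) in the wrist view. Next I'll place it.

```bash
python3 - <<'E'
from h import *
p=place(4)
if p[2]<0.036: release(4)
cv2.imwrite("pics/scene2.png",capture("scene")["image"])
c=capture("wrist");cv2.imwrite("pics/wrist2.png",c["image"])
E
```

```text
place 4 True [0.4482 0.1744 0.0313] [ 0.2 -0.6  2.9] gap 0.0432
released 10.55
```

View pics/scene2.png

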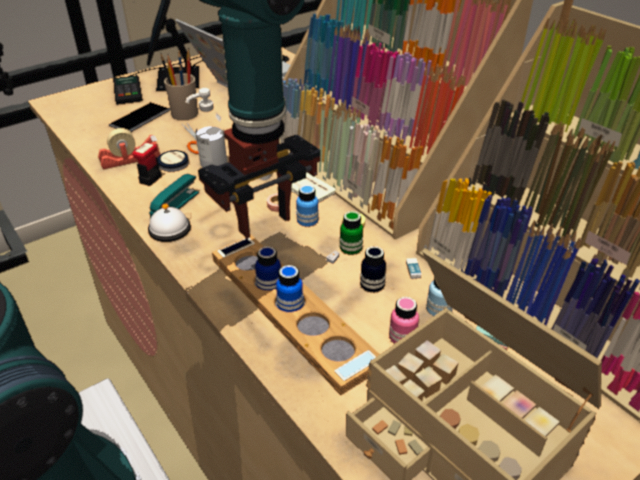

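View pics/wrist2.png

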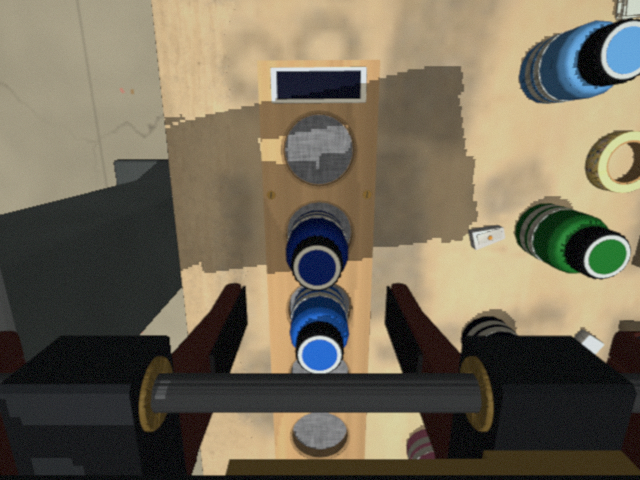

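Royal blue is now in the seat next to mid blue: (267,268) in the scene view, (317,250) in the wrist view. Contact came at the height expected for the seat floor. Blue-black is next.

```bash
python3 - <<'E'
from h import *
pick(.5967,.0762,0)
g=current_finger_gap()
if g<0.04: raise SystemExit
p=place(5)
if p[2]<0.036: release(5)
cv2.imwrite("pics/scene3.png",capture("scene")["image"])
c=capture("wrist");cv2.imwrite("pics/wrist3.png",c["image"])
E
```

```text
down False [0.5973 0.0762 0.0216]
gap 0.0434
gap up 0.0433 14.8083
place 5 True [0.4482 0.2384 0.0313] [ 0.3 -0.7  3.3] gap 0.0434
released 18.8917
```

View pics/scene3.png

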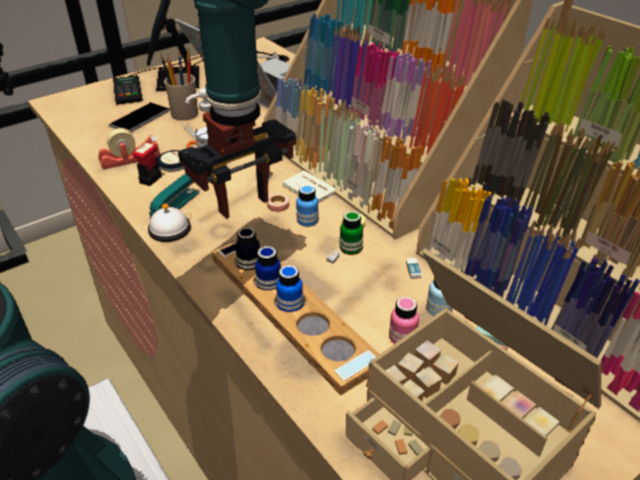

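```bash
python3 - <<'E'
from h import *
pick(.6153,.2938,60)
if current_finger_gap()<0.04: raise SystemExit
p=place(2)
if p[2]<0.036: release(2)
cv2.imwrite("pics/scene4.png",capture("scene")["image"])
E
```

```text
down False [0.6159 0.294  0.0217]
gap 0.0436
gap up 0.0431 23.3667
place 2 True [0.4483 0.0465 0.0313] [-0.  -0.6  2.2] gap 0.0435
released 27.7083
```

Blue-black is seated beside the dark chip at (246,248), and sky blue went down to the same floor height. I'll look again before picking ice blue, which sits near the shelf and the box.

```bash
python3 - <<'E'
from h import *
move_ptp([.58,.10,HI],Q(90))
c=capture("wrist");cv2.imwrite("pics/wrist5.png",c["image"])
move_ptp([.648,-.036,HI],Q(90))
cv2.imwrite("pics/scene5.png",capture("scene")["image"])
cv2.imwrite("pics/top5.png",capture("top")["image"])
E
```

```text
(no output)
```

View pics/scene5.png

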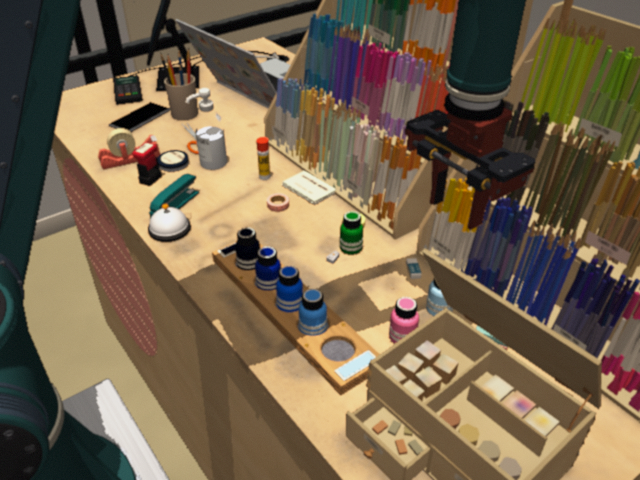

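View pics/top5.png

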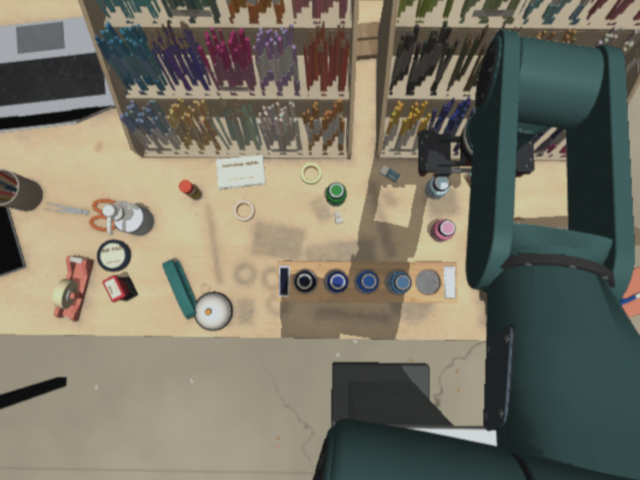

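```bash
python3 - <<'E'
from h import *
W=cloud(capture("top"))
for u,v in ((490,150),(490,240),(540,80),(600,160),(610,240),(550,300),(430,150),(520,160)):
    print((u,v),W[v,u].round(3))
E
```

```text
(490, 150) [0.56  0.038 0.634]
(490, 240) [0.47  0.053 0.677]
(540, 80) [ 0.635 -0.017  0.619]
(600, 160) [ 0.551 -0.064  0.635]
(610, 240) [ 0.471 -0.049  0.674]
(550, 300) [0.421 0.023 0.723]
(430, 150) [0.646 0.034 0.324]
(520, 160) [ 0.631 -0.104  0.323]
```

The arm clears the lid: the forearm's top is at about z 0.63 and stays at y > -0.08. I'll pick ice blue and go back by way of the open middle.

```bash
python3 - <<'E'
from h import *
pick(.6480,-.0360,90)
if current_finger_gap()<0.04: raise SystemExit
move_ptp([.58,.10,HI],Q(90))
move_ptp([.50,.10,HI],Q(0))
p=place(1)
if p[2]<0.036:
    release(1)
    servo_line([STX,SEAT[1],HI])
    move_ptp([.50,.35,0.3],Q(0))
    for cam in ("top","scene"):
        c=capture(cam);cv2.imwrite(f"pics/{cam}6.png",c["image"])
    print(current_clock())
E
```

```text
down False [ 0.6486 -0.0361  0.0216]
gap 0.0431
gap up 0.0436 33.5667
place 1 True [ 0.449  -0.0172  0.0312] [-0.2  0.4  4.1] gap 0.0432
released 39.4167
41.5
```

View pics/top6.png

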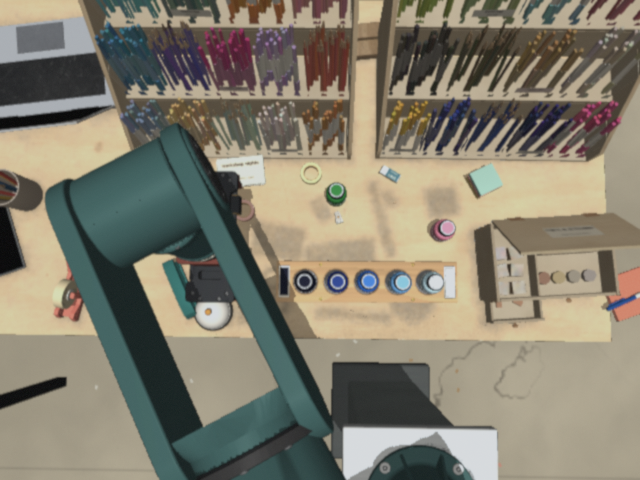

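View pics/scene6.png

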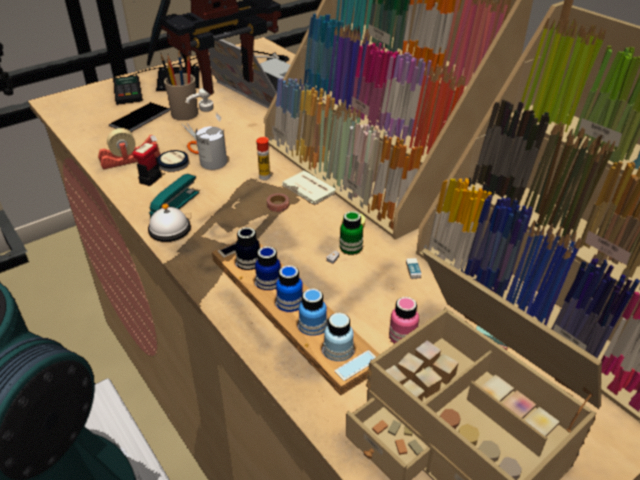

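```bash
python3 - <<'E'
from h import *
for cam in ("top","scene"):
    c=capture(cam); W=cloud(c); P=W.reshape(-1,3); P=P[np.isfinite(P).all(1)]
    for n,x,y in (("1",STX,SEAT[1]),("2",STX,SEAT[2]),("3",STX,STY),("4",STX,SEAT[4]),("5",STX,SEAT[5]),("green",.6295,.1755)):
        T=P[(np.hypot(P[:,0]-x,P[:,1]-y)<.03)&(P[:,2]>.06)&(P[:,2]<.12)]
        if len(T)<10: print(cam,n,"hidden"); continue
        zt=np.percentile(T[:,2],95); T=T[T[:,2]>zt-.006]
        ctr=(T[:,:2].max(0)+T[:,:2].min(0))/2
        A=np.c_[T[:,:2]-T[:,:2].mean(0),np.ones(len(T))]; s=np.linalg.lstsq(A,T[:,2],rcond=None)[0]
        print(cam,n,"ztop",round(zt,4),"ctr-nominal mm",((ctr-[x,y])*1000).round(1),"tilt",np.hypot(*s[:2]).round(3))
E
```

```text
top 1 ztop 0.0887 ctr-nominal mm [-0.8 -1.7] tilt 0.015
top 2 ztop 0.0885 ctr-nominal mm [-2.4 -1.4] tilt 0.022
top 3 ztop 0.0883 ctr-nominal mm [-0.2  0.4] tilt 0.023
top 4 ztop 0.0883 ctr-nominal mm [-1.7 -1.8] tilt 0.024
top 5 ztop 0.0883 ctr-nominal mm [-1.4 -0.9] tilt 0.016
top green ztop 0.0788 ctr-nominal mm [0.7 0.4] tilt 0.02
scene 1 ztop 0.088 ctr-nominal mm [-0.5 -1.7] tilt 0.058
scene 2 ztop 0.0883 ctr-nominal mm [-0.7 -1.3] tilt 0.047
scene 3 ztop 0.0881 ctr-nominal mm [0.1 1.7] tilt 0.048
scene 4 ztop 0.0882 ctr-nominal mm [-1.7 -2.1] tilt 0.052
scene 5 ztop 0.0881 ctr-nominal mm [-1.4 -1. ] tilt 0.061
scene green ztop 0.0783 ctr-nominal mm [1.3 1.2] tilt 0.037
```

Both views show the row running from ice blue at the pale chip through sky, mid and royal to blue-black at the dark chip. All five cap tops are within 1 mm of the mid blue reference, the bottles are within 2.5 mm of their seat centres, and the green bottle hasn't moved.

```bash
python3 -c "
from bench import *
close_job(); print(current_clock())"
```

```text
the job is handed in; nothing more can be done
the job is handed in; nothing more can be done
```

The four loose blue bottles are in the stand. From the pale chip the row runs ice, sky, mid, royal and blue-black, and I handed the job in at about 42 s of the 99 s allowed.

- **Placing:** Every bottle was gripped at its expected width. Each touched down at the height expected for the seat floor, with no contact on the rim.
- **Final camera checks:**
  - The five cap tops are level, within 1 mm of the mid blue bottle that was already seated.
  - Each bottle is within about 2.5 mm of its seat centre.
  - The green bottle was where I first measured it, to within about 2 mm.
  - The pink bottle was not touched.
  - The gripper was open and well clear of the row.
- **Disagreement:** The top camera's tilt readings were 0.015–0.024 rad, but the scene camera's were 0.04–0.06 rad. The scene camera gave similar values for the untouched mid blue and green bottles, so I took it as bias from viewing at an angle. Both are under the 0.1 rad limit.

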